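Hang a carrier of pump housings on the spring scale and close the keeper

TASK

Weigh the blue carrier: pick it up by its handle and hang it on the twin hooks of the spring scale, handle lying centred in both hooks. Its weight is not known, so let it down slowly and gently until the scale carries all of it before you let go: the scale head must not drop, spring up or be pushed to its bottom stop. Then swing the yellow keeper over and fully down across the hook mouths; never tip the carrier and leave the grey carrier and the other things on the bench where they are.

Things in the scene. Friction and masses are not known exactly. Their poses are not given: they have to be found in the camera images.
- blue_carrier: Blue open plastic carrier with fixed-in aluminium housings, 90 (x) x 120 (y) x 55 (z) mm, and a rigid steel arch handle over its middle. Origin at the centre of its underside, z up, y along the handle. Mass differs from start to start, 0.18 to 0.95 kg; its centre of mass is below the handle's middle.
- blue_carrier_handle (a point): Middle of the handle's top bar: round, 9 mm diameter, along the carrier's y, straight for 48 mm either side, 145 mm above the carrier's underside. The arch is free for 85 mm below it down to the rim and about 105 mm wide. Same axes as the carrier. Pinch the bar here from above, fingers closing along x.
- stand: Fixed spring scale: blue base plate 150 x 160 x 14 mm (reaching 65 mm in front of the tube axis), grey upright tube 36 mm across, 140 mm high; a steel shaft sinking into it carries the blue head with hooks and keeper. Origin under the tube axis at bench level, z up. -x is its front, where the hooks point.
- hook (a point): On the sinking head: where the centre of the hung handle bar belongs, midway between the two hooks, 88 mm in front of the tube axis, about 245 mm above the bench unloaded. Axes as the stand: the steel hooks (10 mm thick) point to -x, at y = -32 and +32 mm, 54 mm free between them for fingers, free 58 mm behind this point. The bar lies along y.
- hook_tip (a point): Midway between the upturned tips of the two hooks, at their top: 18 mm in front (-x) of point hook and 11 mm above it. The handle goes in from the front over the tips, then down. Behind, the blue head's top is 3 mm above point hook, and the keeper's hinge posts on the hooks stand 28 mm behind it, up to 14 mm above it.
- head (a joint): How far the scale head has sunk, m: 0 unloaded, bottom stop at 0.080. Spring of 150 N/m after 0.2 N preload, lightly damped: a hung carrier sinks it 10 to 61 mm according to its weight. If the carrier is let go well before, or pressed well past, the level at which it balances, the head jumps. Lower at about 3 cm/s, never over 8 cm/s.
- keeper (a joint): Angle of the yellow keeper, rad: 0 closed (level, forward over the hook tips), 1.57 upright, starts folded back at 1.95 to 2.2 (limit 2.75). Light friction (0.012 N m) holds it where it is left.
- keeper_hinge (a point): Keeper's hinge axis (along y) on the head, 28 mm behind and 9.5 mm above point hook. Same axes as the stand.
- keeper_bar (a point): Middle of the keeper's free cross bar: yellow, 7 mm diameter, 84 mm long along y, joined to the hinge by two arms at y = -42 and +42 mm. At keeper angle a it is 54 cos(a) mm in front (-x) of the hinge and 54 sin(a) mm above it. Follow its arc: from behind up and towards -x, then down; a straight push can jam it and sink the head.
- grey_carrier: grey plastic carrier, the same shape and size as the blue one; not to be used or moved
- tray: clear tray 150 x 200 x 30 mm with white and metal housings; bystander, origin at centre of its underside
- tin: red tin, 68 mm across, 85 mm tall; bystander, origin at centre of underside
- ring_gauge: steel ring gauge lying flat, 60 mm outside, 38 mm bore, 18 mm tall; bystander, origin at centre of underside
- plug_gauge: plug gauge lying along its x axis, black grip and steel plug, 105 x 24 x 24 mm; bystander, origin about its middle on the bench
- housing: single aluminium pump housing standing on the bench, 56 mm across, 34 mm tall; bystander, origin at centre of underside

How it is judged (in metres and radians):
On the way, in this order (a step that is already met when the one before it is completed fails the run):
1. the blue carrier is lifted clear of the bench (height (world z) of blue_carrier above 0.04 m), for 0.2 s.
2. its handle lies in both hooks, keeper still open, the scale carries it and the fingers have let go (x of blue_carrier_handle in the frame of hook between -0.02 and 0.03 m and y of blue_carrier_handle in the frame of hook between -0.018 and 0.018 m and z of blue_carrier_handle in the frame of hook between -0.008 and 0.012 m and angle between blue_carrier's own z axis and vertical below 0.15 rad and value of joint head above 0.006 m and value of joint keeper above 1 rad and contact force between the fingers and blue_carrier below 0.05 N), for 0.3 s.
3. the keeper is down (value of joint keeper below 0.15 rad), for 0.2 s.
At the end, for the whole second after the job is handed in: Blue carrier hanging at rest (<0.03 m/s), upright (0.15 rad), handle bar in both hooks (its middle 20 mm before to 30 mm behind the hook point, 18 mm sideways, 8 mm below to 12 mm above), scale sunk over 6 mm, keeper closed (<0.15 rad) (x of blue_carrier_handle in the frame of hook between -0.02 and 0.03 m and y of blue_carrier_handle in the frame of hook between -0.018 and 0.018 m and z of blue_carrier_handle in the frame of hook between -0.008 and 0.012 m and angle between blue_carrier's own z axis and vertical below 0.15 rad and value of joint head above 0.006 m and value of joint keeper below 0.15 rad and linear speed of blue_carrier below 0.03 m/s); the robot touches nothing.
It fails at once if the scale head jumps, faster than 0.08 m/s down or up, while the keeper is still folded back (value of joint keeper above 1.85 rad and (velocity of joint head above 0.08 m/s or velocity of joint head below -0.08 m/s)).
It fails at once if the scale head jumps hard, faster than 0.25 m/s, at any time (velocity of joint head above 0.25 m/s or velocity of joint head below -0.25 m/s).
It fails at once if the scale is pushed to its bottom stop (beyond 76 mm) (value of joint head above 0.076 m).
It fails at once if the blue carrier is tipped more than 0.5 rad (angle between blue_carrier's own z axis and vertical above 0.5 rad).
It fails at once if a bystander is moved more than 20 mm (distance of any of grey_carrier, tray, tin, ring_gauge, plug_gauge, housing from where it was at the start of the episode above 0.02 m).
It also fails if it takes over 72 s, if anything falls off the work surface, if the arm or the gripper's body presses on something with over 40 N, if the wrist force passes 120 N, or if a joint passes its speed limit or range.

ROBOT

A 7-joint arm with a two-finger parallel gripper is mounted at the origin on the work surface. World frame = base frame: x ahead of the robot, y to its left, z up, the work surface at z = 0. Lengths are in m, angles in degrees, forces in N, time in s.
With the tool pointing down it reaches from about 0.4 to 0.75 m from the base axis. Payload 19.5 kg.
Tool frame: the origin (TCP) lies midway between the tips of the shut fingers; the grasp point (between the pads) lies env.hold_point_z behind it (env.hold_point_z is the distance from the TCP to the grasp point, in m); z points along the fingers, y is the direction in which the jaws open and shut (so a half turn about z gives the same grasp; the last joint's range is limited). The gripper opens to 85 mm and grips with 20 to 120 N. Pads are 22 mm wide; open, the fingers measure 114 mm over their backs; the gripper's body (76 mm by 85 mm) begins 54 mm behind the grasp point. The pads swing forward as they close: fully open they stand 13 mm farther back than shut.
Start: joints at [-74.754, 40.479, -1.581, 85.061, 1.261, 54.483, -4.326], TCP at [0.174, 0.548, 0.202] pointing down, gripper open.
Joint ranges: [-155.06, 155.06], [-18.47, 123.98], [-90, 86.84], [0, 140.48], [-83.41, 263.41], [0, 116], [-161.91, 161.91]. Speed limits (degrees/s): [108.29, 108.29, 147.25, 147.25, 172.46, 172.46, 172.46].

INTERFACE

Orientations are given as [roll, pitch, yaw] about the fixed x, y, z axes, in that order (R = Rz(yaw) Ry(pitch) Rx(roll)).
In Python, from bench import env gives the robot as it stands. Calls block until the motion is done:
- env.reach(position, orientation): joint-space move of the TCP to a pose.
- env.move_linear(position, rotation=None, rate=0.15, until_force=None): straight line of the TCP; rotation=None keeps the orientation; rate is the mean speed in m/s. With until_force (N) it stops when the force on the tool has changed by that much, and returns True; else False.
- env.move_joints(angles): joint-space move.
- env.set_gripper(opening): finger opening in m; the grip force is fixed at half the most; returns when the fingers have stopped.
- env.wait(seconds).
- env.ik(position, orientation): joint angles nearest the present ones, or None.
- env.observe(): the state.
- env.capture(name): name is "side" or "top" or "wrist"; returns the picture (400x640x3 uint8, red, green, blue); there is no depth.
- env.camera_model(name): a dict with "intrinsics" (3x3 intrinsics, pixels), "distortion" ([k1, k2, p1, p2, k3] as OpenCV has them; the pictures are not rectified), "world_to_cam" (4x4, takes a point from world to camera coordinates); the wrist camera has in their place "tool_from_camera" (4x4, takes a point from camera to tool coordinates, whose origin is the TCP and whose axes are the flange's). Camera axes: x right, y down, z forward; pixel columns grow to the right and rows downward; lengths in m; the calibration is good to about 2 mm. A picture is of the moment at which its call begins: read the wrist's pose just before it. camera_model takes no time and is no camera call.
A pose or a line that the arm cannot do raises env.MotionError and nothing moves.
- env.finish_job(): hands the job in, once; it reports no verdict.
The state is a dict: "time": time; "joints": joint angles; "joint_velocities": joint speeds; "tau": joint torques, N m; "position": TCP position; "tool_rot": TCP orientation; "ft_force": force on the tool from outside, world axes, zero at the start; "torque": the same for the moment, N m; "grip_width": finger opening in m.
Only numpy, scipy, OpenCV 4.12 (cv2) and the standard library are available. Lean on these libraries where they do the work, as an engineer would, in place of code of your own. Each camera call takes 0.05 s, during which the arm holds its last target.

## Working session

There is one attempt and no reset: what is moved stays moved. The work goes in short steps, each a Python script; the robot and the scene stay as the last script left them, time stands still between calls to the robot, and variables do not carry over. Pictures are saved under pics/ and viewed, and the job is handed in when it is done.

```bash
ls; mkdir -p pics; python3 - <<'E'
from bench import env
import cv2
s=env.observe();print(s, env.hold_point_z)
for n in("side","top","wrist"):
    im=env.capture(n);cv2.imwrite(f"pics/{n}0.png",im[:,:,::-1]);print(n,env.camera_model(n))
E
```

```text
pics
{'time': 0.0, 'joints': array([-74.75372224,  40.51527011,  -1.58360044,  85.08290016,
         1.26140688,  54.48270913,  -4.32431164]), 'joint_velocities': array([ 0.02028315,  0.09047995,  0.04039857,  0.01740835,  0.04205785,
       -0.00351698,  0.01844993]), 'tau': array([-8.28585235e-04, -8.83229256e+01,  1.23438589e+00, -2.36173654e+01,
        1.68719451e-02,  6.56204924e-03, -3.53287737e-05]), 'position': array([0.17410952, 0.54770157, 0.20151997]), 'tool_rot': array([-1.79936504e+02,  1.95104807e-03,  1.62367476e+02]), 'ft_force': array([-0.7469514 , -0.51043857,  0.48623313]), 'torque': array([0.01164098, 0.01479194, 0.03451873]), 'grip_width': 0.08562906187835193} 0.0187
side {'intrinsics': array([[377.4820214 ,   0.        , 318.19667232],
       [  0.        , 377.4820214 , 200.30568263],
       [  0.        ,   0.        ,   1.        ]]), 'distortion': array([-0.09254165,  0.        ,  0.        ,  0.        ,  0.        ]), 'world_to_cam': array([[ 0.98647808, -0.16259791,  0.0205651 , -0.54830533],
       [-0.09624801, -0.67630283, -0.7303087 ,  0.19046104],
 
[... 562 characters left out ...]
4,  1.22535521],
       [ 0.        ,  0.        ,  0.        ,  1.        ]])}
wrist {'intrinsics': array([[290.42147812,   0.        , 319.74280445],
       [  0.        , 290.42147812, 196.64472183],
       [  0.        ,   0.        ,   1.        ]]), 'distortion': array([-0.0033649,  0.       ,  0.       ,  0.       ,  0.       ]), 'tool_from_camera': array([[ 5.10148409e-04, -9.58577100e-01, -2.84832728e-01,
         7.24870657e-02],
       [ 9.99999292e-01,  1.82884244e-04,  1.17556505e-03,
         7.63533726e-04],
       [-1.07477832e-03, -2.84833127e-01,  9.58576515e-01,
        -1.71482490e-01],
       [ 0.00000000e+00,  0.00000000e+00,  0.00000000e+00,
         1.00000000e+00]])}
```

View pics/side0.png

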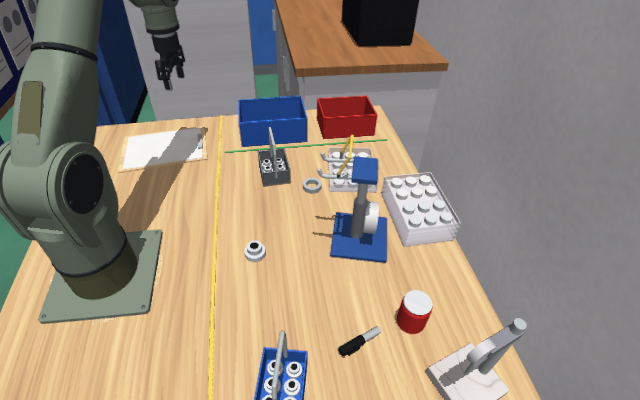

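View pics/top0.png

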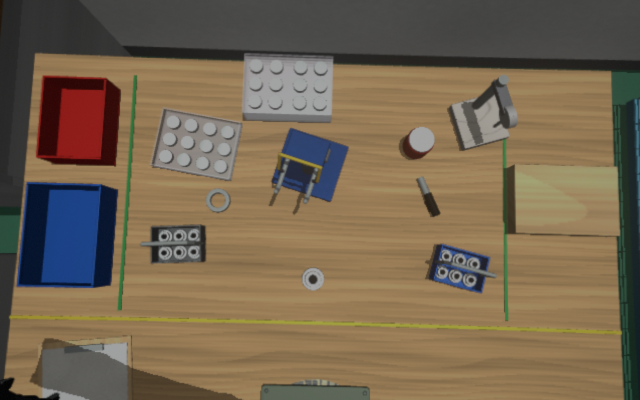

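View pics/wrist0.png

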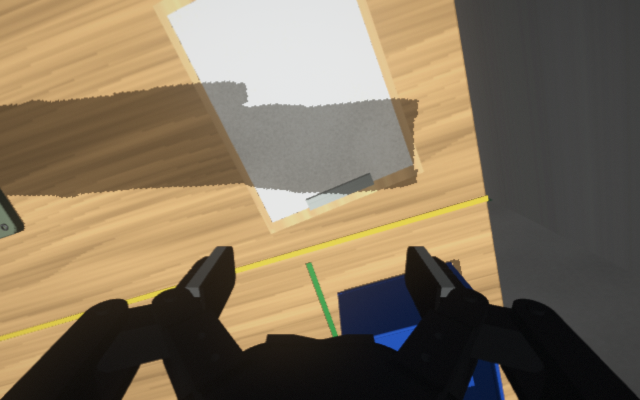

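The top view shows the blue carrier at about (460,268), the scale at (310,170) with hooks pointing down-left, and the grey carrier at (178,244). I'll enlarge those areas.

```bash
cat > h.py <<'E'
import numpy as np, cv2
from bench import env
def ray(cam,uv,pose=None):
    m=env.camera_model(cam);K=m["intrinsics"];d=m["distortion"]
    p=cv2.undistortPoints(np.array([[uv]],float),K,d)[0,0]
    v=np.array([p[0],p[1],1.])
    if cam=="wrist":
        T=pose@m["tool_from_camera"]
    else: T=np.linalg.inv(m["world_to_cam"])
    return T[:3,3],T[:3,:3]@v
def atz(cam,uv,z,pose=None):
    o,v=ray(cam,uv,pose);return o+v*(z-o[2])/v[2]
def proj(cam,P,pose=None):
    m=env.camera_model(cam)
    W=m["world_to_cam"] if cam!="wrist" else np.linalg.inv(pose@m["tool_from_camera"])
    P=np.atleast_2d(P).astype(float)
    return cv2.projectPoints(P,cv2.Rodrigues(W[:3,:3])[0],W[:3,3],m["intrinsics"],m["distortion"])[0][:,0]
def posemat(s):
    from scipy.spatial.transform import Rotation as R
    T=np.eye(4);T[:3,:3]=R.from_euler('xyz',s["tool_rot"],degrees=True).as_matrix();T[:3,3]=s["position"];return T
def tri(r):
    A=np.zeros((3,3));b=np.zeros(3)
    for o,v in r:
        v=v/np.linalg.norm(v);M=np.eye(3)-np.outer(v,v);A+=M;b+=M@o
    return np.linalg.solve(A,b)
def crop(im,x,y,w,h,k,name):
    c=cv2.resize(im[y:y+h,x:x+w],None,fx=k,fy=k,interpolation=cv2.INTER_CUBIC)
    cv2.imwrite("pics/"+name,c)
E
python3 - <<'E'
from h import *
t=cv2.imread("pics/top0.png");s=cv2.imread("pics/side0.png")
crop(t,260,120,100,100,6,"t_st.png");crop(t,420,230,90,75,8,"t_bl.png");crop(s,310,130,100,140,4,"s_st.png")
E
```

```text
(no output)
```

View pics/t_st.png

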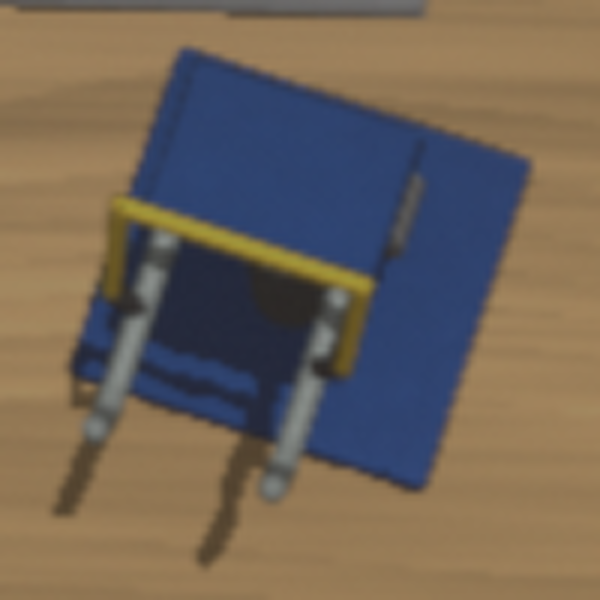

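View pics/t_bl.png

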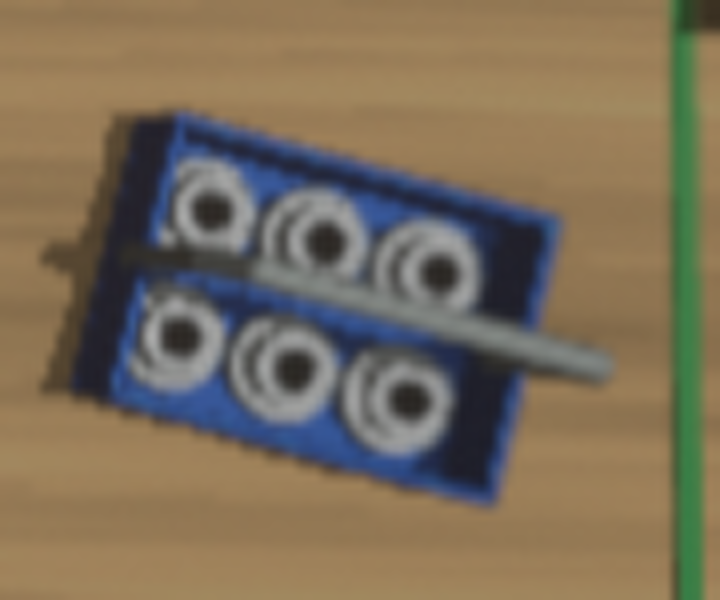

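View pics/s_st.png

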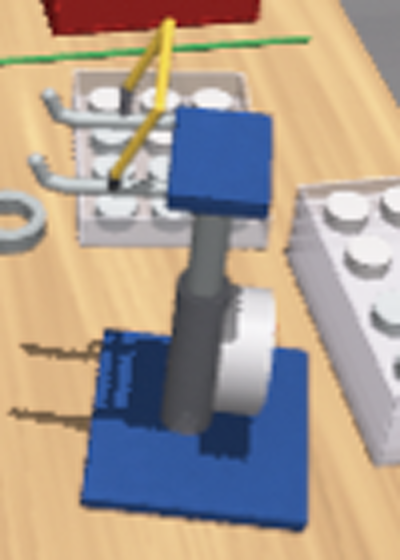

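```bash
python3 - <<'E'
from h import *
c=lambda x,y,ox,oy,k:(ox+(x+.5)/k-.5,oy+(y+.5)/k-.5)
np.set_printoptions(precision=4,suppress=True)
print("rim");R=np.array([atz("top",c(x,y,420,230,8),.055) for x,y in [(180,112),(560,218),(495,503),(110,400)]])
print(R,R.mean(0),[np.linalg.norm(R[i]-R[i-1]) for i in range(4)])
for a,b in((0,1),(3,2)):
    d=R[a]-R[b];print("y axis yaw(of carrier +y)",np.degrees(np.arctan2(d[1],d[0])))
H=np.array([atz("top",c(x,y,420,230,8),.147) for x,y in [(242,266),(614,370)]]);print(H,H.mean(0),np.linalg.norm(H[0]-H[1]));d=H[0]-H[1];print(np.degrees(np.arctan2(d[1],d[0])))
print("plate");P=np.array([atz("top",c(x,y,260,120,6),.014) for x,y in [(185,48),(530,160),(420,490),(75,375)]])
print(P,P.mean(0),[np.linalg.norm(P[i]-P[i-1]) for i in range(4)])
for a,b in((0,1),(3,2)):
    d=P[a]-P[b];print("stand yaw",np.degrees(np.arctan2(d[1],d[0]))-90)
t1=c(95,428,260,120,6);t2=c(272,487,260,120,6);s1=c(50,97,310,130,4);s2=c(38,160,310,130,4)
for a,b in((t1,s1),(t2,s2)):
    print("tip tri",tri([ray("top",a),ray("side",b)]),atz("top",a,.252))
k1=c(118,203,260,120,6);k2=c(368,288,260,120,6)
print("keeper bar ends", tri([ray("top",k1),ray("side",c(168,22,310,130,4))]),tri([ray("top",k2),ray("side",c(160,107,310,130,4))]))
E
```

```text
rim
[[ 0.4823 -0.2969  0.055 ]
 [ 0.4538 -0.4113  0.055 ]
 [ 0.3684 -0.3909  0.055 ]
 [ 0.3954 -0.2758  0.055 ]] [ 0.425  -0.3437  0.055 ] [np.float64(0.0894358993480805), np.float64(0.11798063327801088), np.float64(0.08781203103575672), np.float64(0.11825314790210327)]
y axis yaw(of carrier +y) 76.02253428303995
y axis yaw(of carrier +y) 76.81038109231531
[[ 0.4374 -0.2914  0.147 ]
 [ 0.4119 -0.3945  0.147 ]] [ 0.4246 -0.3429  0.147 ] 0.10619151659597385
76.07321038592313
plate
[[ 0.7691  0.0833  0.014 ]
 [ 0.7249 -0.0654  0.014 ]
 [ 0.582  -0.0222  0.014 ]
 [ 0.6266  0.1249  0.014 ]] [0.6756 0.0301 0.014 ] [np.float64(0.14838992101822637), np.float64(0.15511106067849403), np.float64(0.1492872735282184), np.float64(0.15371210152742026)]
stand yaw -16.557722476938864
stand yaw -16.89216500499913
tip tri [0.5756 0.0951 0.2507] [0.5751 0.0951 0.252 ]
tip tri [0.5574 0.0337 0.2523] [0.5565 0.0338 0.252 ]
keeper bar ends [0.6428 0.0858 0.3049] [0.6179 0.0029 0.3064]
```

```bash
cat >> h.py <<'E'
from scipy.spatial.transform import Rotation as Ro
def orient(yaw,tilt,flip=1):
    # yaw: frame x direction (deg). tool z = down, leaning tips to +x by tilt; tool y = flip*frame x
    t=np.radians(tilt);z=np.array([np.sin(t),0,-np.cos(t)]);y=flip*np.array([np.cos(t),0,np.sin(t)])
    x=np.cross(y,z);M=Ro.from_euler('z',yaw,degrees=True).as_matrix()@np.c_[x,y,z]
    return Ro.from_matrix(M).as_euler('xyz',degrees=True),M
CY=-13.7;SY=-16.6
BAR=np.array([.4248,-.3433,.145]);HOOK=np.array([.5825,.0588,.245])
SX=np.array([np.cos(np.radians(SY)),np.sin(np.radians(SY)),0])
def tcp(P,M,d=.016): return np.asarray(P)+M[:,2]*d
E
python3 - <<'E'
from h import *
np.set_printoptions(precision=1,suppress=True)
for f in(1,-1):
  for t in (0,12,15):
    o,M=orient(CY,t,f);o2,M2=orient(SY,t,f)
    print(f,t,o,o2)
    for P,oo,m in[(BAR,o,M),(BAR+[0,0,.14],o,M),(HOOK+[0,0,.03]-.09*SX,o2,M2),(HOOK+[0,0,.03],o2,M2),(HOOK-[0,0,.06],o2,M2),(HOOK+[0,0,.11]+.08*SX,o2,M2)]:
        print(env.ik(tcp(P,m),oo))
for P,y in (([.3,.3,.40],130),([.42,-.05,.40],100)): 
  for q in (0,180):print(env.ik(P,[180,0,y+q]))
E
```

```text
1 0 [180.    0.   76.3] [180.    0.   73.4]
[ 43.4  44.  -14.8  96.3  15.5  41.7   7.3]
[ 16.   38.9  40.1  85.2 -26.3  65.6  47.1]
[-25.   31.8  20.8  94.6 -13.1  56.  -16.3]
[-18.6  39.7  20.6  77.5 -14.3  65.3 -13. ]
[-16.9  44.7  16.4  85.7 -14.7  51.7 -12.4]
[-13.3  46.7  24.7  45.8 -17.7  90.2 -12.5]
1 12 [168.    0.   76.3] [168.    0.   73.4]
[ 51.   41.4 -22.2 108.6  26.6  22.9  -2. ]
[  8.1  40.8  61.8  98.  -51.8  61.7  73.2]
[-32.6  27.5  24.5 106.2  -8.8  38.  -21.8]
[-24.   34.4  22.2  91.3 -10.7  45.6 -16.5]
[-22.   40.7  18.5  99.2 -13.1  31.3 -14.8]
[-19.2  38.8  25.5  65.3 -13.2  67.4 -13.1]
1 15 [165.    0.   76.3] [165.    0.   73.4]
[ 54.9  41.8 -27.6 111.5  38.9  19.9 -13.5]
[  8.2  39.8  61.8 101.  -55.4  59.3  77.2]
[-35.   26.8  26.  109.1  -7.5  33.4 -23.6]
[-25.7  33.4  23.1  94.7  -9.8  40.6 -17.5]
[-23.3  40.   19.  102.5 -12.5  26.  -15.9]
[-20.4  37.1  25.3  69.6 -11.7  61.9 -14. ]
-1 0 [-180.     0.  -103.7] [-180.     0.  -106.6]
[ 60.2  50.9 -50.2  95.7  45.9  56.2 159.5]
[   6.3   51.4   74.4   85.5  -49.7   80.7 -110.7]
[  5.   32.7 -32.5  93.6  19
[... 262 characters left out ...]
  98.  -59.7  70.9 -99.3]
[ -2.6  26.8 -24.  105.4  27.   43.6 121.2]
[  2.   34.1 -25.6  90.5  27.3  51.1 128.9]
[  1.5  40.7 -25.   98.5  37.3  39.2 118.4]
[  2.3  38.  -24.6  64.4  22.6  71.  141.4]
-1 15 [-165.     0.  -103.7] [-165.     0.  -106.6]
[ 59.8  43.5 -36.8 111.4  51.   24.9 155. ]
[  5.4  46.   74.5 101.1 -62.8  69.  -95.6]
[ -5.1  25.6 -21.6 108.3  30.2  39.8 117.5]
[  0.4  32.8 -23.7  93.8  29.7  46.8 126. ]
[ -0.9  39.5 -21.7 101.8  40.8  34.5 114.1]
[  1.8  36.2 -23.6  68.7  23.9  66.  139.7]
[-55.3  16.1   8.8  89.3  -2.5  74.8  -6.2]
[-18.3  20.  -47.9  88.3  15.   78.4 152.4]
[-14.2  16.9  24.8  89.8  -7.3  74.9  21.5]
[ -37.5   29.4   74.8   90.3  -28.5   82.3 -130.7]
```

```bash
python3 - <<'E'
from h import *
np.set_printoptions(precision=3,suppress=True)
env.reach([.30,.30,.40],[180,0,130])
env.reach([.42,-.05,.40],[180,0,100])
o,M=orient(CY,12)
env.reach(tcp(BAR+[0,0,.09],M),o)
s=env.observe();print(s["time"],s["joints"],s["position"],s["tool_rot"],s["ft_force"])
T=posemat(s);w=env.capture("wrist");cv2.imwrite("pics/w1.png",w[:,:,::-1])
print(proj("wrist",[BAR,BAR+M[:,0]*.048,BAR-M[:,0]*.048],T))
E
```

```text
4.1167 [ 25.094  34.199  23.496 102.504 -31.118  38.983  53.445] [ 0.429 -0.343  0.22 ] [167.962  -0.025  76.434] [-0.29   0.116 -1.426]
[[297.447 199.258]
 [296.333 144.034]
 [298.454 248.877]]
```

View pics/w1.png

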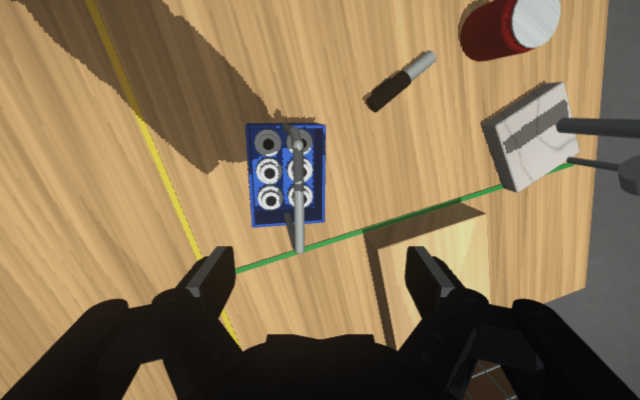

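The wrist picture shows the handle bar from (297,145) to (300,250), within 2 px of the prediction, so I go for the grasp.

```bash
python3 - <<'E'
from h import *
np.set_printoptions(precision=3,suppress=True)
o,M=orient(CY,12)
r=env.move_linear(tcp(BAR,M),o,rate=.06,until_force=8);print(r)
env.wait(.2)
f=np.mean([(env.wait(.02),env.observe()["ft_force"])[1] for _ in range(15)],0);print("empty",f)
env.set_gripper(0.0);s=env.observe();print(s["time"],s["grip_width"],s["position"])
env.move_linear(tcp(BAR+[0,0,.06],M),o,rate=.05)
env.wait(.3)
F=np.array([(env.wait(.02),env.observe()["ft_force"])[1] for _ in range(15)]);f2=F.mean(0);print("loaded",f2,F.std(0),f2-f)
s=env.observe();print(s["time"],s["grip_width"],s["position"])
for c in("wrist","side"):cv2.imwrite(f"pics/{c}2.png",env.capture(c)[:,:,::-1])
E
```

```text
False
empty [ 0.082 -0.184 -0.01 ]
7.0333 0.0002834962464929533 [ 0.428 -0.344  0.129]
loaded [-0.029  0.125  0.015] [0.428 0.628 0.335] [-0.111  0.309  0.025]
8.9333 -0.00010811976280848057 [ 0.428 -0.344  0.189]
```

View pics/wrist2.png

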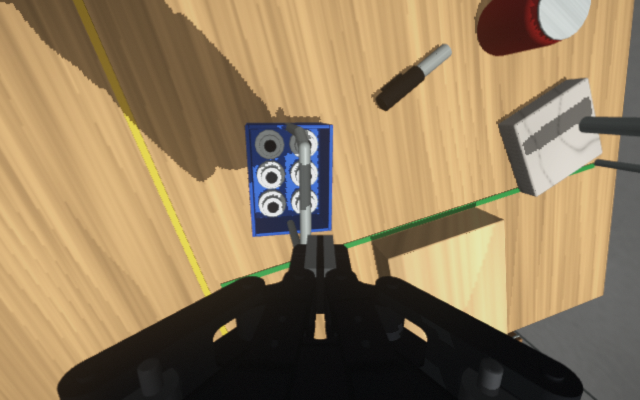

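View pics/side2.png

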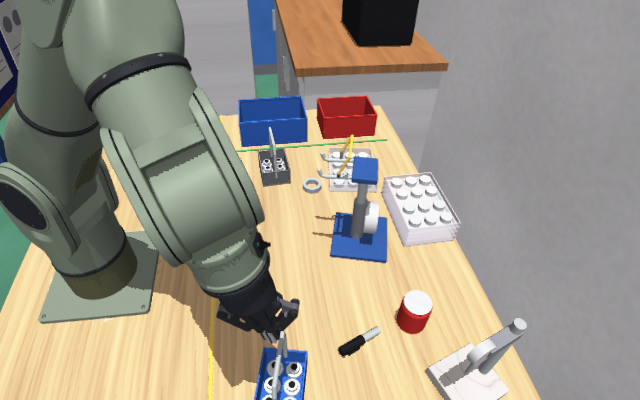

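The fingers shut fully (grip width 0) beside or above the bar, so the grasp missed, and the carrier did not move. I'll check the geometry.

```bash
python3 - <<'E'
from h import *
np.set_printoptions(precision=4,suppress=True)
s=env.observe();T=posemat(s);o,M=orient(CY,12)
print(T, env.camera_model("wrist")["tool_from_camera"])
print("tcp px",proj("wrist",s["position"],T),proj("wrist",s["position"]-T[:3,2]*.0187,T))
print(proj("wrist",[BAR,BAR+M[:,0]*.048,BAR-M[:,0]*.048],T))
im=cv2.imread("pics/wrist2.png");crop(im,230,110,140,150,4,"w2c.png")
E
```

```text
[[ 0.2368  0.9503  0.202   0.428 ]
 [ 0.9715 -0.2317 -0.0493 -0.3441]
 [-0.      0.2079 -0.9781  0.1893]
 [ 0.      0.      0.      1.    ]] [[ 0.0003 -0.9586 -0.2849  0.0736]
 [ 1.      0.0006 -0.0011  0.0003]
 [ 0.0012 -0.2849  0.9586 -0.1714]
 [ 0.      0.      0.      1.    ]]
tcp px [[319.5927 230.6191]] [[319.5373 243.5016]]
[[303.6687 208.8307]
 [302.6526 146.7413]
 [304.5729 263.8326]]
```

View pics/w2c.png

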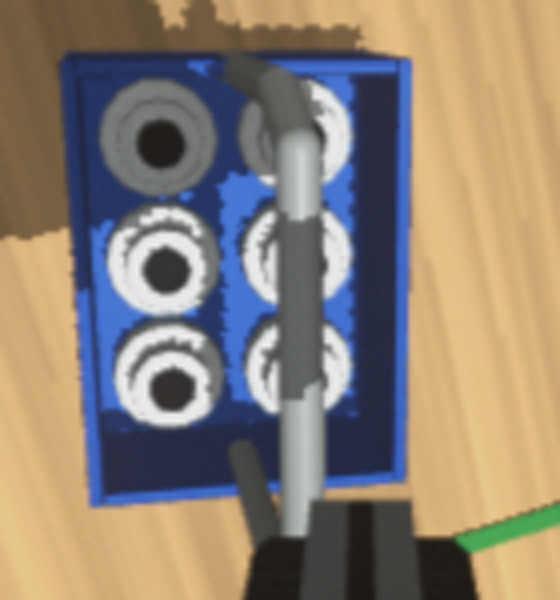

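```bash
python3 - <<'E'
from h import *
np.set_printoptions(precision=1,suppress=True)
s=env.observe();o,M=orient(CY,12)
print(s["joint_velocities"], s["tau"])
for c in("side","top"):
    print(c,"tcp",proj(c,s["position"]),"bar",proj(c,[BAR,BAR+M[:,0]*.0525,BAR-M[:,0]*.0525]))
    im=env.capture(c)
    p=proj(c,BAR)[0].astype(int)
    x=max(0,p[0]-50);y=min(max(0,p[1]-60),280);print(x,y)
    crop(im[:,:,::-1],x,y,110,120,5,c+"3c.png")
E
```

```text
[ 0. -0.  0. -0. -0. -0.  0.] [  0.  -75.9   7.4 -19.2  -0.5  -0.6   0. ]
side tcp [[278.5 346.6]] bar [[278.  357.7]
 [282.2 330.5]
 [273.4 387.8]]
227 280
top tcp [[479.6 268.3]] bar [[472.9 269.2]
 [450.  262.9]
 [495.9 275.5]]
422 209
```

View pics/side3c.png

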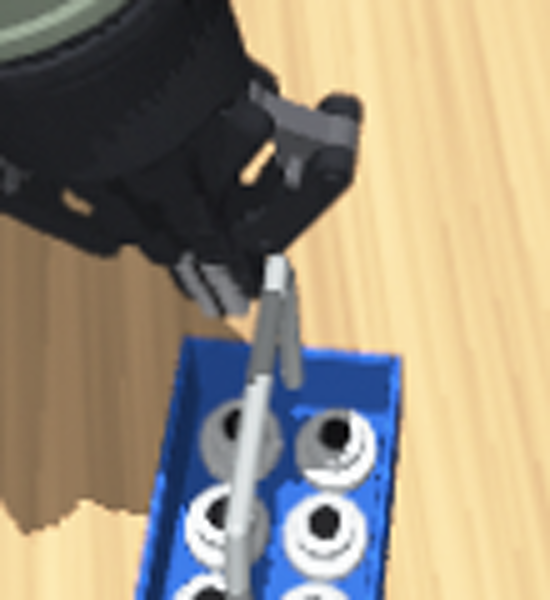

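View pics/top3c.png

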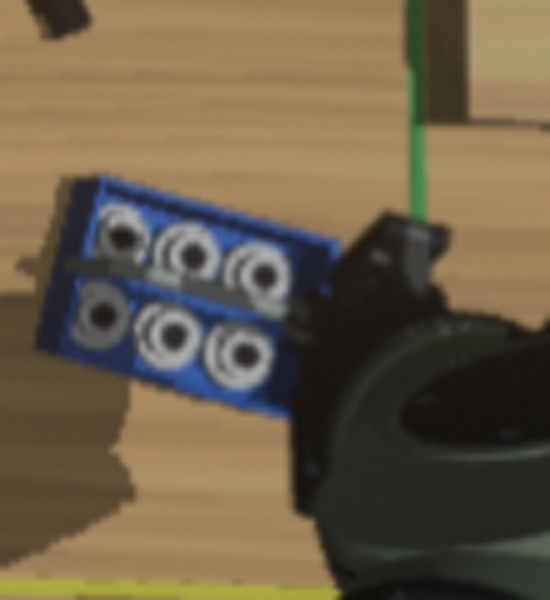

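```bash
python3 - <<'E'
from h import *
np.set_printoptions(precision=1,suppress=True)
s=env.observe();T=posemat(s)
for d in(0,.01,.02,.03):
  for e in(.011,-.011):
    P=s["position"]-T[:3,2]*d+T[:3,0]*e
    print(d,e,proj("wrist",P,T)[0],proj("side",P)[0])
w=env.capture("wrist");crop(w[:,:,::-1],260,215,120,80,6,"w3c.png")
E
```

```text
0 0.011 [319.6 214.4] [279.4 340.4]
0 -0.011 [319.6 246.3] [277.5 352.8]
0.01 0.011 [319.6 220.2] [277.9 337.6]
0.01 -0.011 [319.6 253.6] [275.9 350.1]
0.02 0.011 [319.5 226.6] [276.3 334.7]
0.02 -0.011 [319.5 261.7] [274.2 347.3]
0.03 0.011 [319.5 233.9] [274.6 331.8]
0.03 -0.011 [319.5 270.8] [272.5 344.4]
```

View pics/w3c.png

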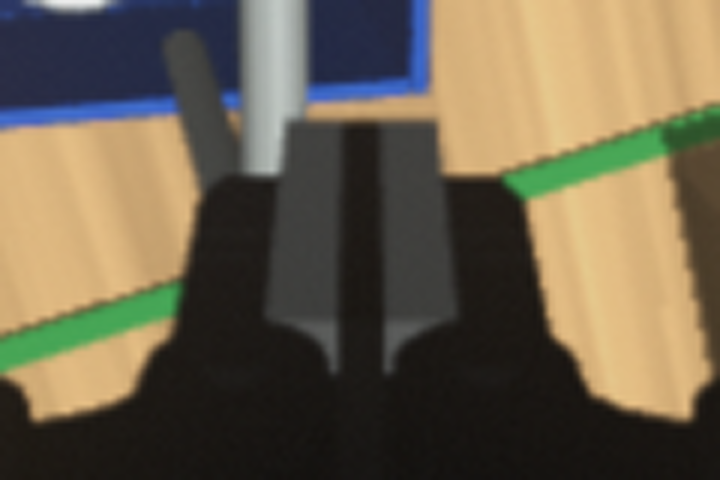

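The two views agree: the tips of the shut fingers sit about 31 mm behind the reported TCP. They are at row 235 in the wrist picture and (272,343) in the side picture. The fingers therefore closed above the bar. I'll go 29 mm deeper, with a force guard and a look before closing.

```bash
sed -i 's/def tcp(P,M,d=.016)/def tcp(P,M,d=.045)/' h.py; python3 - <<'E'
from h import *
np.set_printoptions(precision=3,suppress=True)
o,M=orient(CY,12)
env.set_gripper(.085)
r=env.move_linear(tcp(BAR,M),o,rate=.06,until_force=8);s=env.observe();print(r,s["time"],s["position"],s["grip_width"])
for c in("wrist","side"):
    im=env.capture(c)[:,:,::-1]
    if c=="wrist":cv2.imwrite("pics/wrist4.png",im)
    else: crop(im,200,270,140,130,5,"side4.png")
E
```

```text
False 11.5917 [ 0.434 -0.346  0.101] 0.08510439166184747
```

View pics/wrist4.png

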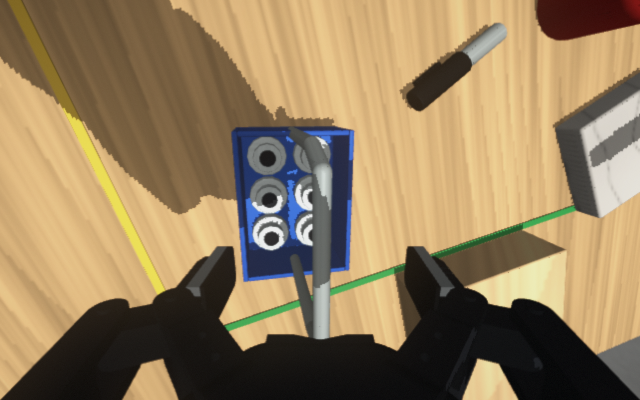

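View pics/side4.png

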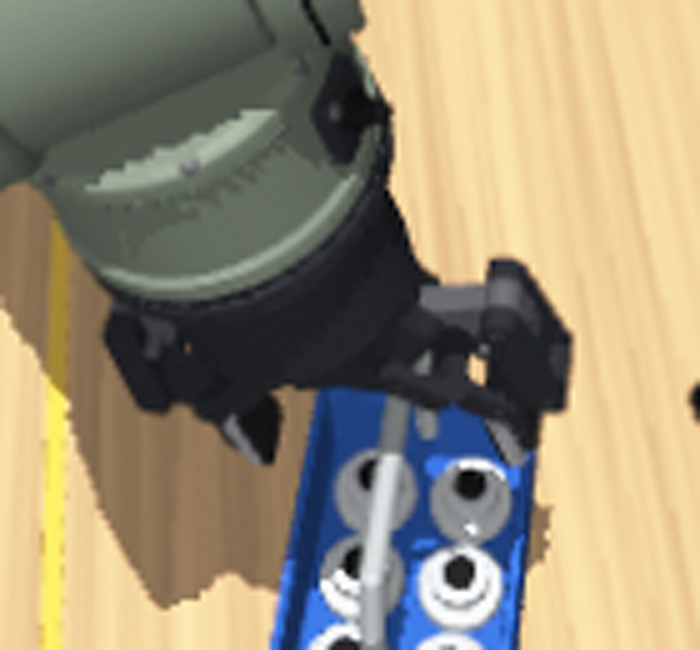

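The bar runs midway between the open fingers, and the fingertips line up with the bar's middle in the side view. I close, test-lift and weigh.

```bash
python3 - <<'E'
from h import *
np.set_printoptions(precision=3,suppress=True)
o,M=orient(CY,12)
g=lambda:np.array([(env.wait(.02),env.observe()["ft_force"])[1] for _ in range(15)])
f=g().mean(0);print("empty",f)
env.set_gripper(0.0);s=env.observe();print(s["time"],s["grip_width"],s["position"],s["ft_force"])
if s["grip_width"]>.004:
    env.move_linear(tcp(BAR+[0,0,.03],M),o,rate=.04)
    s=env.observe();print(s["grip_width"],s["ft_force"])
    env.move_linear(tcp(BAR+[0,0,.08],M),o,rate=.06)
    env.wait(.3);F=g();f2=F.mean(0);print("loaded",f2,F.std(0),f2-f)
s=env.observe();print(s["time"],s["grip_width"],s["position"])
cv2.imwrite("pics/wrist5.png",env.capture("wrist")[:,:,::-1]);im=env.capture("side")[:,:,::-1];crop(im,200,230,160,170,4,"side5.png")
E
```

```text
empty [ 0.08   0.114 -0.022]
12.6417 0.006397748356680167 [ 0.434 -0.346  0.101] [ 2.417 -0.187  2.365]
0.006324733358482473 [-0.289 -0.047 -3.674]
loaded [ 0.105  0.074 -2.772] [0.586 0.368 0.471] [ 0.024 -0.04  -2.75 ]
15.075 0.006838971271933677 [ 0.434 -0.346  0.181]
```

View pics/wrist5.png

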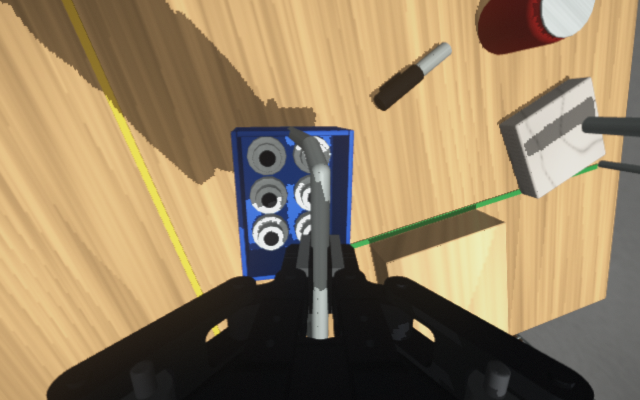

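View pics/side5.png

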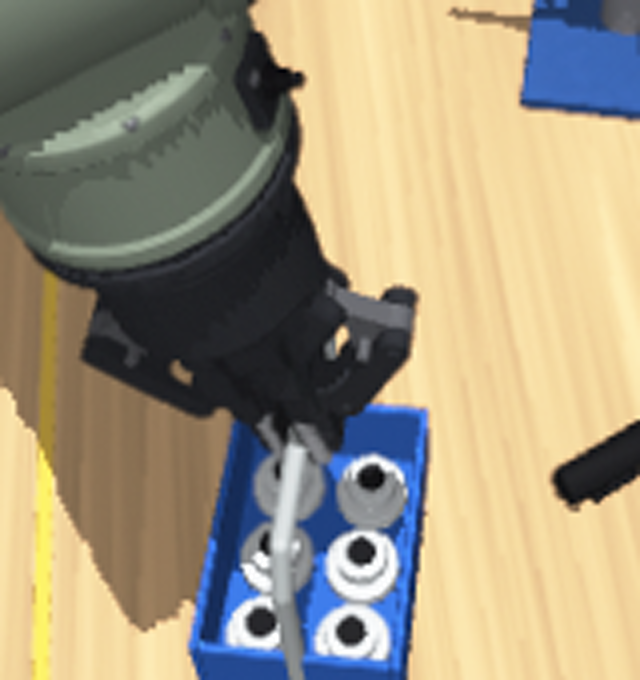

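It holds: the picture shows the carrier upright in the grip, and the weight is about 2.75 N, so I expect roughly 17 mm of sink. I carry it to in front of the hooks.

```bash
python3 - <<'E'
from h import *
np.set_printoptions(precision=3,suppress=True)
o,M=orient(CY,12);o2,M2=orient(SY,12)
env.move_linear(tcp(BAR+[0,0,.145],M),o,rate=.1)
env.move_linear(tcp(HOOK-.075*SX+[0,0,.035],M2),o2,rate=.13)
env.wait(.3)
s=env.observe();print(s["time"],s["grip_width"],s["position"],s["tool_rot"],s["joints"])
T=posemat(s)
b=s["position"]-.045*T[:3,2];print("bar",b)
TIP=HOOK-.018*SX+[0,0,.008];Y=np.array([-SX[1],SX[0],0])
for c in("wrist","side","top"):
    im=env.capture(c)[:,:,::-1];cv2.imwrite(f"pics/{c}6.png",im)
    print(c,"tips",proj(c,[TIP+.032*Y,TIP-.032*Y],T),"bar",proj(c,[b,b+.0525*Y,b-.0525*Y],T))
E
```

```text
19.75 0.006393463724206503 [0.52  0.077 0.236] [167.997  -0.001  73.394] [-39.536  34.673  41.841 105.633 -29.13   38.965  -0.433]
bar [0.511 0.08  0.28 ]
wrist tips [[405.408 184.484]
 [397.059 280.45 ]] bar [[319.525 267.12 ]
 [319.52  160.514]
 [319.529 353.297]]
side tips [[321.567 153.283]
 [318.23  169.592]] bar [[295.827 149.651]
 [299.513 137.161]
 [291.803 163.316]]
top tips [[275.586 191.183]
 [305.169 200.886]] bar [[280.543 221.529]
 [255.496 213.295]
 [305.624 229.783]]
```

View pics/wrist6.png

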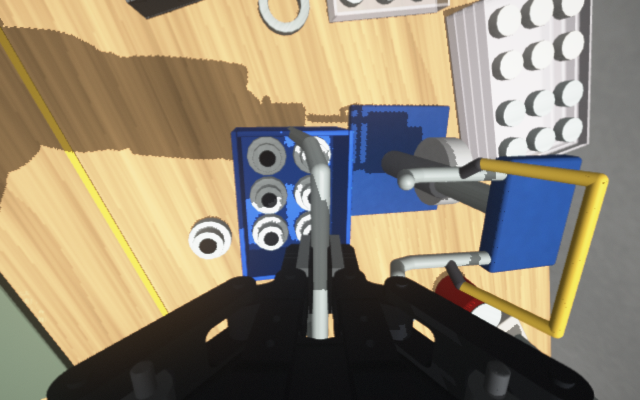

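View pics/side6.png

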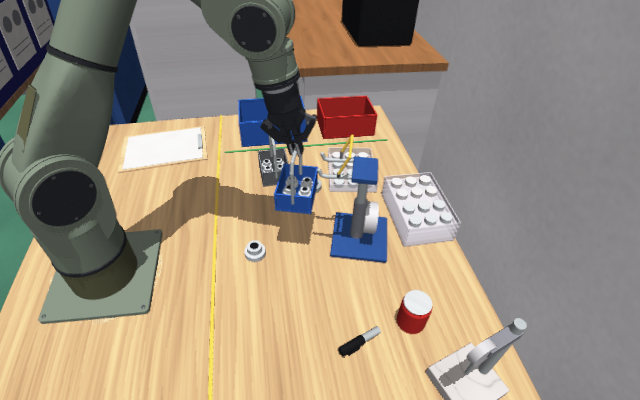

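View pics/top6.png

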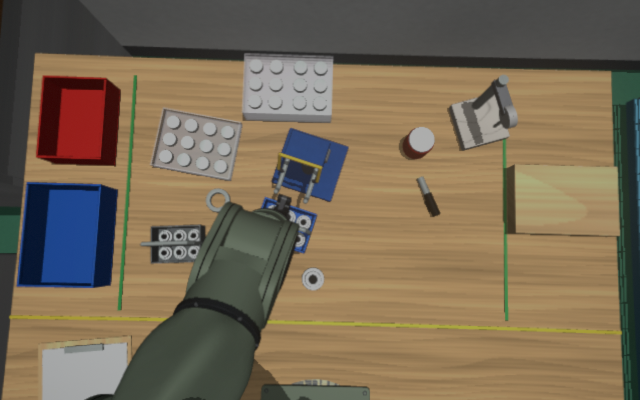

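```bash
python3 - <<'E'
from h import *
im=cv2.imread("pics/wrist6.png");crop(im,370,130,140,170,4,"w6c.png")
im=cv2.imread("pics/side6.png");crop(im,250,110,140,120,5,"s6c.png")
E
```

```text
(no output)
```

View pics/w6c.png

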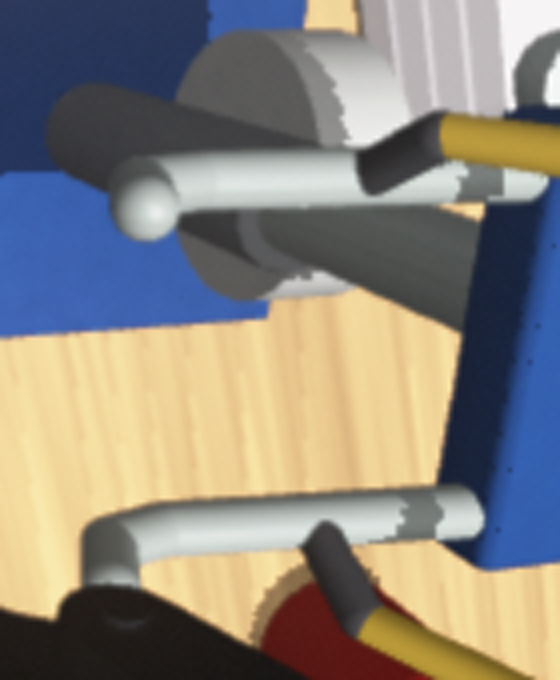

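View pics/s6c.png

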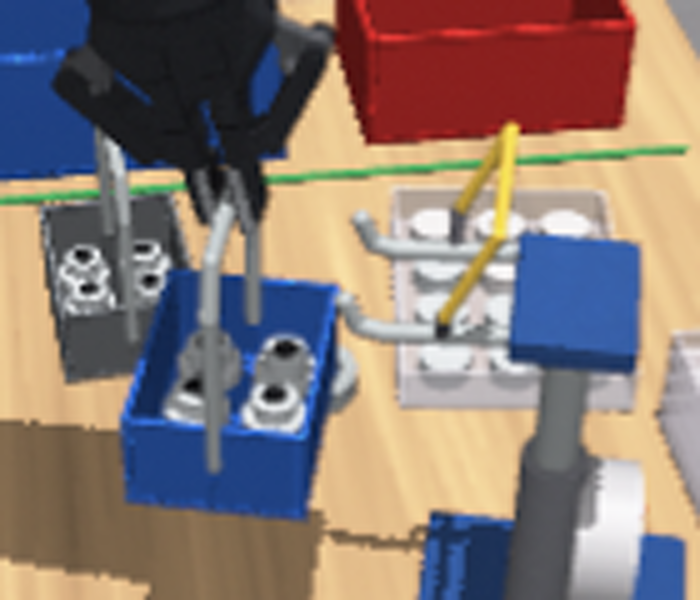

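The far hook tip is at (407,181) against a predicted (405,184), so the alignment is within 2–3 mm. I move in over the tips.

```bash
cat >> h.py <<'E'
def g(n=15):
    return np.mean([(env.wait(.02),env.observe()["ft_force"])[1] for _ in range(n)],0)
def bp(dx,dz):
    o,M=orient(SY,12);return tcp(HOOK+dx*SX+[0,0,dz],M),o
E
python3 - <<'E'
from h import *
np.set_printoptions(precision=3,suppress=True)
p,o=bp(.002,.035);print(env.move_linear(p,o,rate=.07,until_force=6))
p,o=bp(.002,.012);print(env.move_linear(p,o,rate=.04,until_force=4))
print(g());s=env.observe();T=posemat(s);print(s["time"],s["position"],s["position"]-.045*T[:3,2],s["grip_width"])
im=env.capture("wrist")[:,:,::-1];cv2.imwrite("pics/wrist7.png",im)
im=env.capture("side")[:,:,::-1];crop(im,280,100,120,120,5,"s7c.png")
E
```

```text
False
False
[-0.214 -0.047 -3.207]
22.125 [0.593 0.056 0.213] [0.584 0.058 0.257] 0.00659923150162854
```

View pics/wrist7.png

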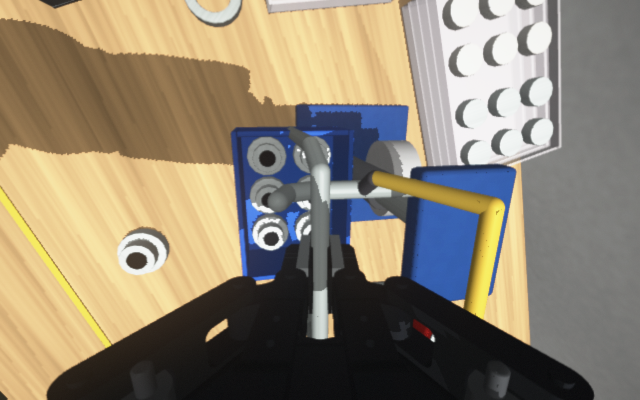

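View pics/s7c.png

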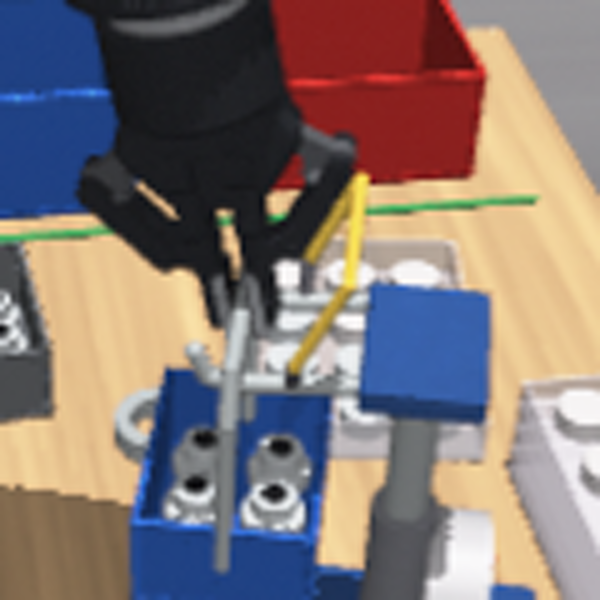

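The bar is behind both tips: the far tip is at (278,200) and the bar at column 320. I lower in steps and watch the force.

```bash
python3 - <<'E'
from h import *
np.set_printoptions(precision=2,suppress=True)
for z in(.004,-.004,-.009,-.013):
    p,o=bp(.002,z);env.move_linear(p,o,rate=.025);f=g(10)
    print(z,f,env.observe()["time"])
    if f[2]>-.3:break
E
```

```text
0.004 [ 0.3   0.06 -2.82] 22.8583
-0.004 [-0.37  0.09 -2.45] 23.4917
-0.009 [-0.09  0.14 -1.54] 24.0083
-0.013 [ 0.27  0.25 -1.04] 24.4833
```

```bash
python3 - <<'E'
from h import *
np.set_printoptions(precision=2,suppress=True)
for z in(-.017,-.019):
    p,o=bp(.002,z);env.move_linear(p,o,rate=.02);f=g(30);s=env.observe()
    print(z,f,s["time"],s["grip_width"],s["position"])
im=env.capture("side")[:,:,::-1];crop(im,280,100,120,120,5,"s8c.png")
E
```

```text
-0.017 [ 0.5   0.18 -0.34] 25.3333 0.006740254174922476 [0.59 0.06 0.18]
-0.019 [ 0.79  0.01 -0.2 ] 26.0833 0.00674676594171501 [0.59 0.06 0.18]
```

View pics/s8c.png

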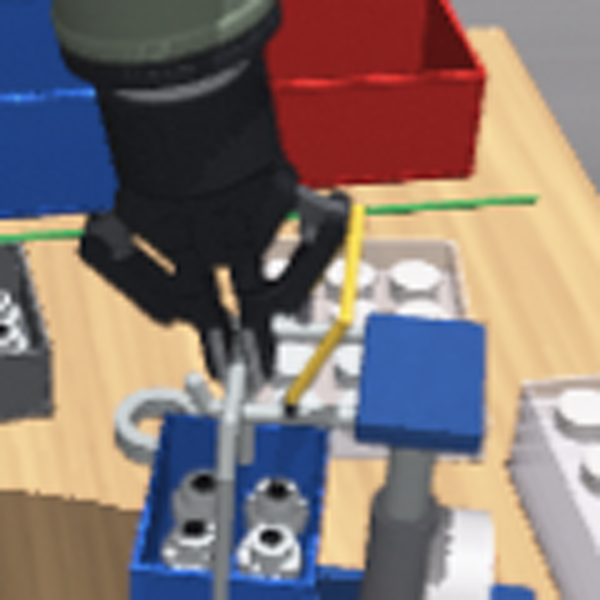

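The scale carries nearly all of it: 0.2 N remains, which is about 1.3 mm of sink. I go 1 mm lower and open only a little.

```bash
python3 - <<'E'
from h import *
np.set_printoptions(precision=3,suppress=True)
p,o=bp(.002,-.0202);env.move_linear(p,o,rate=.02)
env.set_gripper(.022);s=env.observe();print(s["time"],s["grip_width"])
env.wait(.3);print(g(20))
cv2.imwrite("pics/wrist9.png",env.capture("wrist")[:,:,::-1])
im=env.capture("side")[:,:,::-1];crop(im,280,100,120,120,5,"s9c.png")
E
```

```text
26.6833 0.02187452270174043
[-0.106 -0.092 -0.113]
```

View pics/s9c.png

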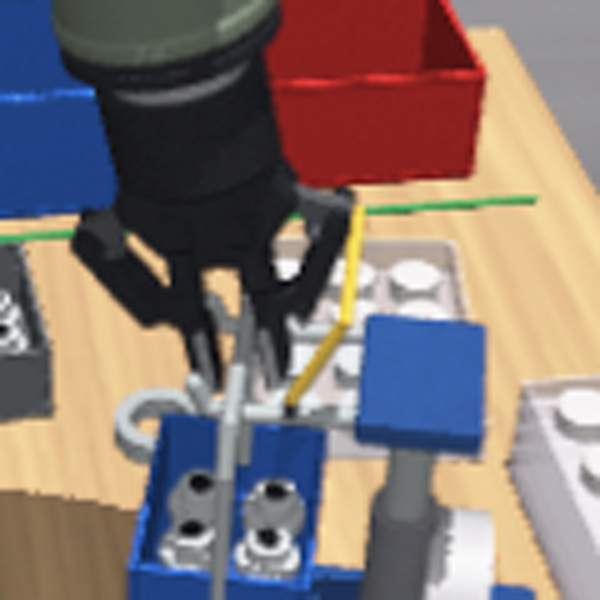

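View pics/wrist9.png

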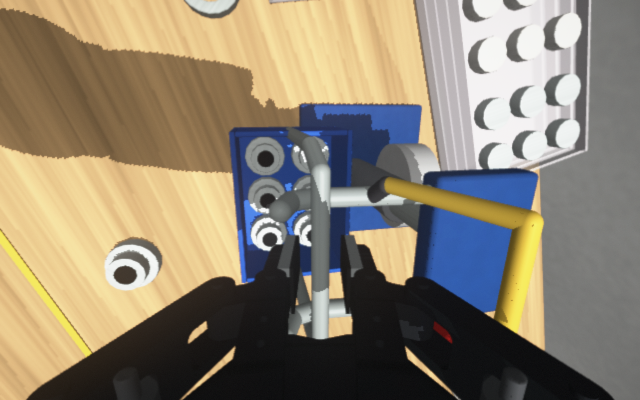

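Released: the force is near 0, the bar lies in both hooks and the fingers stand clear on either side. I retreat along the tool axis and look.

```bash
python3 - <<'E'
from h import *
np.set_printoptions(precision=3,suppress=True)
o,M=orient(SY,12)
s=env.observe();print(env.move_linear(s["position"]-M[:,2]*.035,o,rate=.04,until_force=2))
s=env.observe();print(env.move_linear(s["position"]-M[:,2]*.105,o,rate=.12))
env.set_gripper(0)
s=env.observe();print(s["time"],s["position"])
T=posemat(s);cv2.imwrite("pics/wrist10.png",env.capture("wrist")[:,:,::-1])
im=env.capture("side")[:,:,::-1];crop(im,290,110,120,120,5,"s10c.png")
im=env.capture("top")[:,:,::-1];crop(im,250,110,120,120,5,"t10c.png")
H=HOOK-[0,0,.0195];h=H+.028*SX+[0,0,.0095];Y=np.array([-SX[1],SX[0],0])
for a in(1.8,1.98,2.1,2.2):
    b=h-.054*np.cos(a)*SX+[0,0,.054*np.sin(a)]
    print(a,[proj(c,[b+.042*Y,b-.042*Y],T) for c in("wrist","side","top")])
E
```

```text
False
False
29.8083 [0.565 0.064 0.317]
1.8 [array([[388.916, 155.229],
       [381.89 , 258.219]]), array([[346.931, 141.186],
       [344.277, 162.561]]), array([[278.808, 159.994],
       [318.743, 173.048]])]
1.98 [array([[398.628, 154.266],
       [390.776, 255.349]]), array([[350.722, 142.612],
       [348.355, 164.059]]), array([[280.396, 155.974],
       [320.176, 168.972]])]
2.1 [array([[403.862, 153.496],
       [395.624, 253.048]]), array([[353.056, 143.86 ],
       [350.868, 165.362]]), array([[281.42 , 153.571],
       [321.065, 166.521]])]
2.2 [array([[407.407, 152.794],
       [398.951, 250.946]]), array([[354.852, 145.065],
       [352.801, 166.615]]), array([[282.239, 151.77 ],
       [321.752, 164.674]])]
```

View pics/wrist10.png

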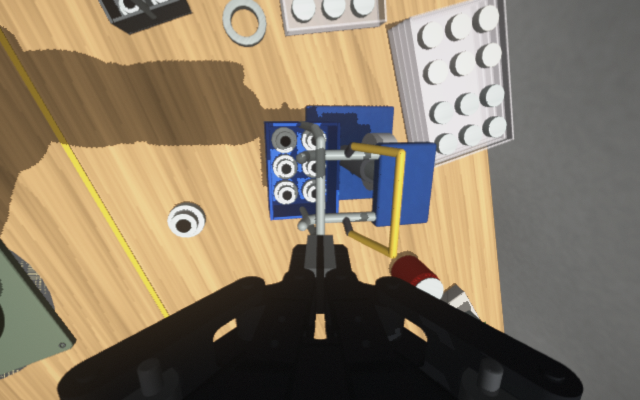

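View pics/s10c.png

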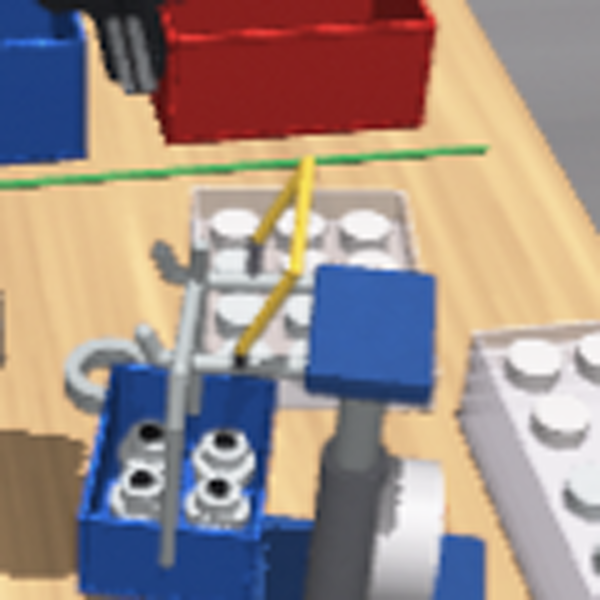

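View pics/t10c.png

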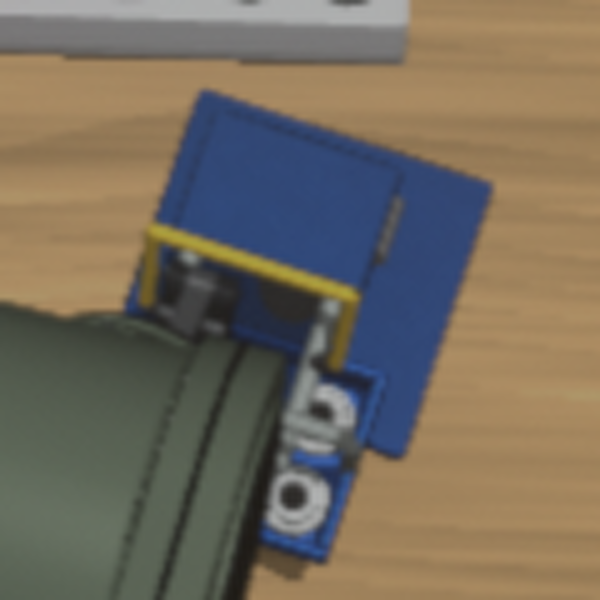

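Keeper bar measured at (351.5,142)–(349,164), which matches a ≈ 1.98 with the head sunk about 19.5 mm. The handle lies in both hooks. I go behind the keeper with the closed fingers and push it along its arc.

```bash
cat >> h.py <<'E'
HK=HOOK-np.array([0,0,.0195]);HG=HK+.028*SX+np.array([0,0,.0095])
O0,M0=orient(SY,0)
def tip(xs,z): # tip centre, relative to hinge: xs along stand x, z up -> TCP
    return HG+xs*SX+np.array([0,0,z])-np.array([0,0,.031])
def barxz(a): return -.054*np.cos(a),.054*np.sin(a)
E
python3 - <<'E'
from h import *
np.set_printoptions(precision=3,suppress=True)
x,z=barxz(1.98)
env.move_linear(tip(x+.01,z+.055),O0,rate=.12)
env.move_linear(tip(x+.034,z+.045),O0,rate=.12)
print(env.move_linear(tip(x+.034,z-.008),O0,rate=.08,until_force=3))
s=env.observe();print(s["time"],s["position"])
im=env.capture("side")[:,:,::-1];crop(im,290,90,120,120,5,"s11c.png")
cv2.imwrite("pics/wrist11.png",env.capture("wrist")[:,:,::-1])
E
```

```text
False
31.9333 [0.663 0.035 0.246]
```

View pics/s11c.png

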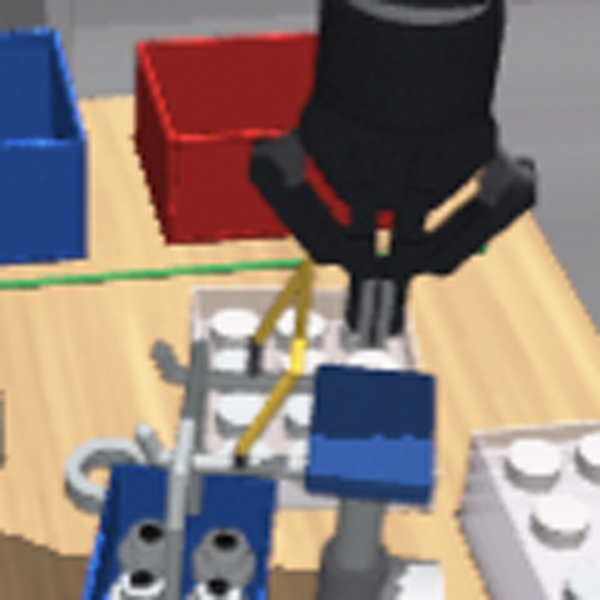

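View pics/wrist11.png

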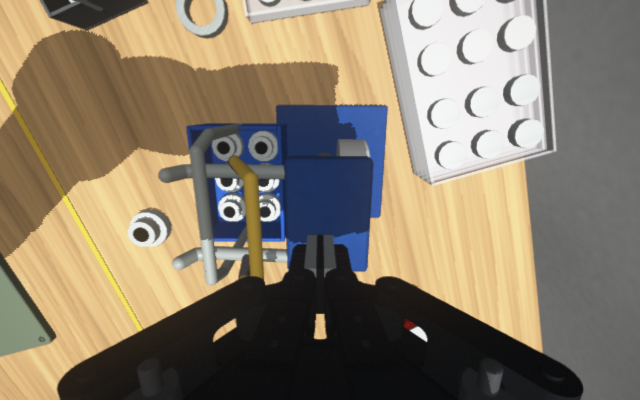

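The tips stand about 30 mm behind the keeper bar and slightly below it. I push along the arc.

```bash
python3 - <<'E'
from h import *
np.set_printoptions(precision=2,suppress=True)
for a in np.r_[1.98,1.85,1.7,1.5,1.3,1.1,.95]:
    x,z=barxz(a)
    env.move_linear(tip(x+.010,z-.009),O0,rate=.05)
    s=env.observe();print(round(a,2),s["time"],s["ft_force"])
im=env.capture("side")[:,:,::-1];crop(im,290,90,120,120,5,"s12c.png")
cv2.imwrite("pics/wrist12.png",env.capture("wrist")[:,:,::-1])
E
```

```text
1.98 32.6667 [0.51 0.58 0.3 ]
1.85 32.9583 [ 0.56 -0.69 -0.33]
1.7 33.2667 [-0.07  0.33  0.09]
1.5 33.6333 [0.01 0.46 0.24]
1.3 34.0 [ 0.08  1.28 -0.14]
1.1 34.3667 [ 0.58  0.74 -0.26]
0.95 34.675 [ 0.02 -0.49  0.89]
```

View pics/s12c.png

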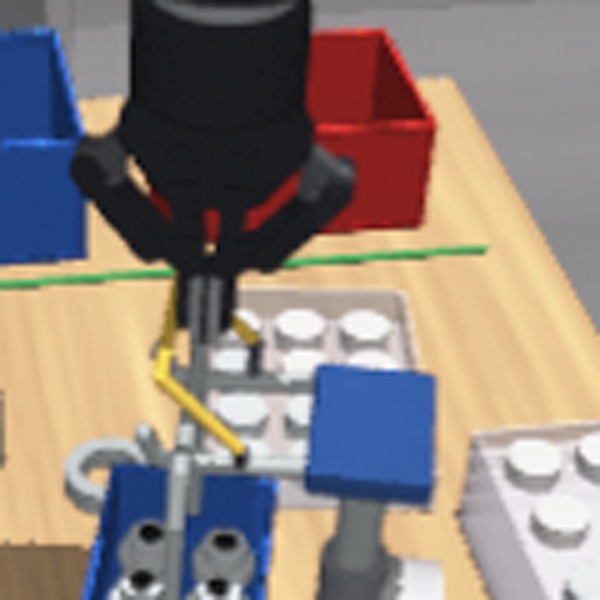

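View pics/wrist12.png

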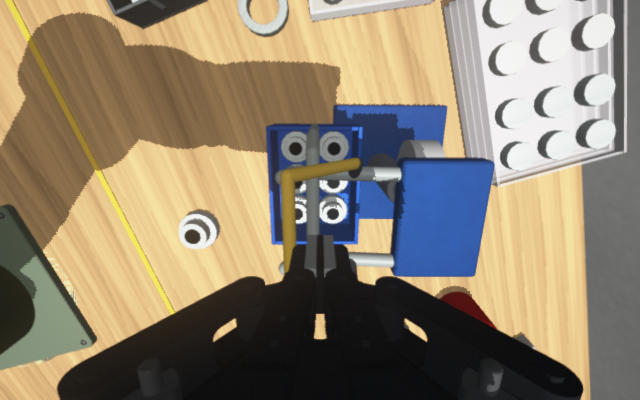

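The keeper is at about 0.85 rad and the carrier is undisturbed. I rise, go over the bar and press down from above.

```bash
python3 - <<'E'
from h import *
np.set_printoptions(precision=2,suppress=True)
env.move_linear(tip(-.016,.062),O0,rate=.1)
env.move_linear(tip(-.044,.062),O0,rate=.1)
env.wait(.2);f0=g(10);print(f0)
for a in(.75,.6,.45,.3,.2,.1,.0,-.05,-.1):
    x,z=barxz(a);z=.054*np.sin(a)
    r=env.move_linear(tip(x+.002,z+.0035),O0,rate=.04,until_force=2.5)
    f=g(4);s=env.observe();print(a,r,s["time"],f-f0)
    if f[2]-f0[2]>1.2:break
im=env.capture("side")[:,:,::-1];crop(im,290,90,120,120,5,"s13c.png")
E
```

```text
[-0.17 -0.01 -0.34]
0.75 False 36.7833 [ 0.1  -0.27  1.36]
```

View pics/s13c.png

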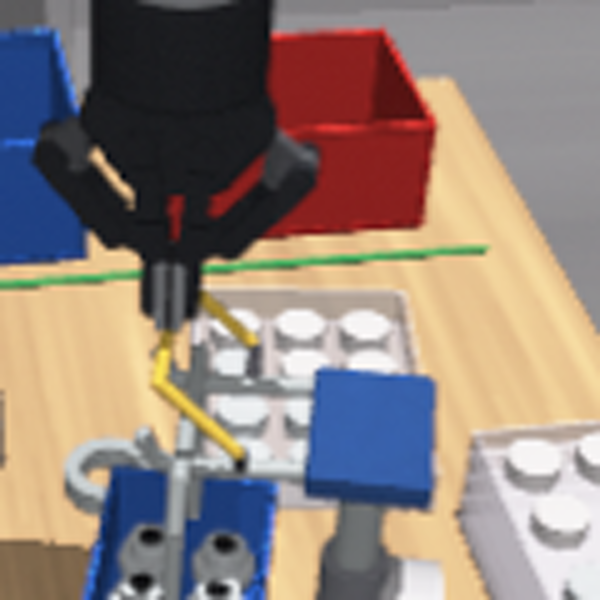

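```bash
python3 - <<'E'
from h import *
np.set_printoptions(precision=2,suppress=True)
for a in(.6,.45,.3,.2,.1,.0):
    x=-.054*np.cos(a);z=.054*np.sin(a)
    r=env.move_linear(tip(x+.001,z+.0035),O0,rate=.04,until_force=5)
    f=g(6);s=env.observe();print(a,r,s["time"],f)
    if r or f[2]>3.5:break
im=env.capture("side")[:,:,::-1];crop(im,290,90,120,120,5,"s14c.png")
E
```

```text
0.6 False 37.3 [0.26 0.47 0.11]
0.45 False 37.75 [ 0.03 -0.11 -0.05]
0.3 False 38.2 [-0.07  0.39 -0.07]
0.2 False 38.5833 [-0.03 -0.09  0.14]
0.1 False 38.9667 [ 0.11 -0.32  0.14]
0.0 False 39.35 [ 0.1  -0.16  0.44]
```

View pics/s14c.png

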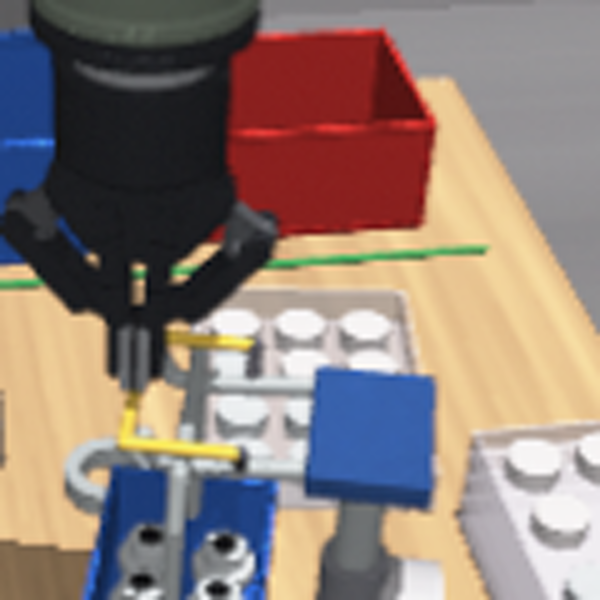

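Nearly level. I press a few millimetres further until the force rises.

```bash
python3 - <<'E'
from h import *
np.set_printoptions(precision=2,suppress=True)
for dz in(-.003,-.006,-.009,-.012,-.015):
    r=env.move_linear(tip(-.052,dz+.0035),O0,rate=.03,until_force=5)
    f=g(12);s=env.observe();print(dz,r,s["time"],f)
    if r or f[2]>1.2:break
im=env.capture("side")[:,:,::-1];crop(im,290,90,120,120,5,"s15c.png")
env.move_linear(tip(-.052,dz+.0035+.010),O0,rate=.025)
env.move_linear(tip(-.056,.10),O0,rate=.08);env.wait(.3)
im=env.capture("side")[:,:,::-1];crop(im,290,90,120,120,5,"s16c.png")
s=env.observe();T=posemat(s)
cv2.imwrite("pics/wrist16.png",env.capture("wrist")[:,:,::-1]);print(s["time"])
Y=np.array([-SX[1],SX[0],0])
for a in(0,.15,.3):
    x=-.054*np.cos(a);b=HG+x*SX+[0,0,.054*np.sin(a)]
    print(a,proj("side",[b+.042*Y,b-.042*Y,HG+.042*Y,HG-.042*Y])-[290,90],proj("wrist",[b+.042*Y,b-.042*Y],T))
E
```

```text
-0.003 False 39.8583 [0.37 0.11 0.59]
-0.006 False 40.3083 [-0.34  0.15  1.36]
42.5667
0 [[28.64 66.55]
 [24.08 88.07]
 [50.43 68.58]
 [47.41 90.34]] [[322.1  150.2 ]
 [321.85 243.2 ]]
0.15 [[28.96 63.92]
 [24.39 85.38]
 [50.43 68.58]
 [47.41 90.34]] [[322.93 151.53]
 [322.59 247.22]]
0.3 [[29.76 61.36]
 [25.22 82.77]
 [50.43 68.58]
 [47.41 90.34]] [[325.36 152.92]
 [324.78 251.4 ]]
```

View pics/s15c.png

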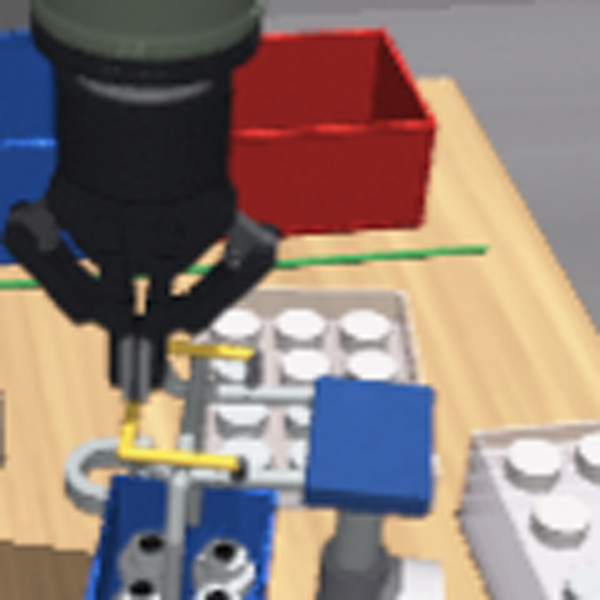

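View pics/s16c.png

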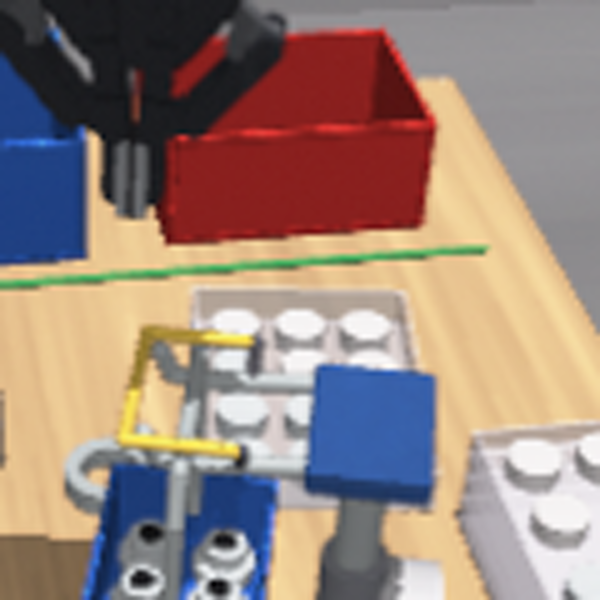

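View pics/wrist16.png

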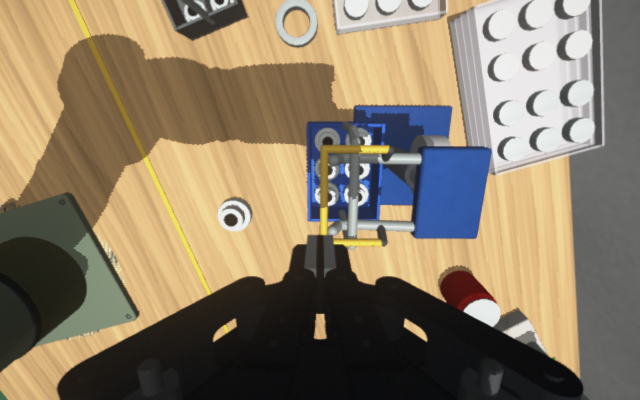

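The keeper ends are at (29,66) and (24.4,87.6), against a predicted (28.6,66.6) and (24.1,88.1) for angle 0, so it is closed. After a short settling wait I check for motion and hand in.

```bash
python3 - <<'E'
from h import *
a=env.capture("side").astype(int);env.wait(.8);b=env.capture("side").astype(int)
print(np.abs(a-b)[130:260,280:400].max())
t=env.capture("top")[:,:,::-1];t0=cv2.imread("pics/top0.png");cv2.imwrite("pics/topf.png",t)
print(env.observe()["time"]);env.finish_job()
E
```

```text
46
43.5667
the job is handed in; nothing more can be done
```

View pics/topf.png

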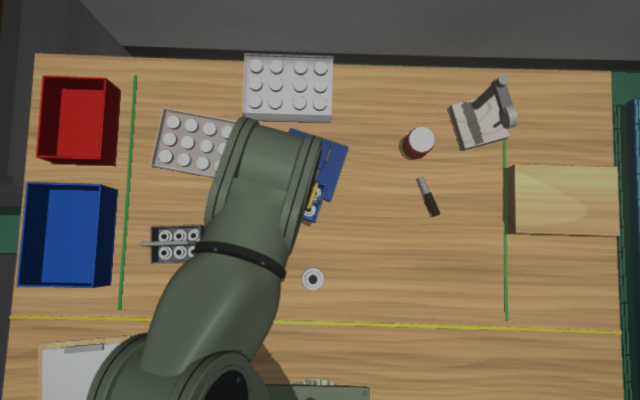

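The blue carrier is hanging on both hooks of the scale with the yellow keeper down across them. I handed the job in at about 43.6 s; it reports no verdict.

**What I did:**
- **Grasp:** The first grasp closed above the bar, because the fingertips sit about 31 mm behind the reported TCP. I went 29 mm deeper, and the second grasp held without disturbing the carrier.
- **Weighing:** The carrier weighs about 2.75–3 N. I lowered it in slow steps until about 0.2 N was left, went about 1 mm lower, then opened the fingers slightly. The scale head sank about 19–20 mm.
- **Keeper:** I pushed it from behind along its arc with the closed fingers, then pressed it down from above.

**Last checks:**
- **Keeper closed:** It reads about 0.02 rad in the side view, and the wrist view fits angle 0.
- **Handle:** It lies in both hooks and the carrier looks upright.
- **Bystanders:** In the final top view those I can see look unmoved. The ring gauge is hidden behind the arm there, and the tray is partly hidden.
- **Robot clear:** The fingers were about 10 cm above the scale when I handed in.

**Not settled:** Two side pictures 0.8 s apart differed by up to 46 grey levels around the carrier. That is probably a small residual swing or edge noise. I did not follow it up, so "at rest" is not confirmed.

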